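# Clamp a food tin in the tin-opening stand

### The arm

A 6-joint arm with a two-finger parallel gripper is mounted at the origin on a cart in front of the work surface, level with it; the furniture and walls round the work are solid. World frame = base frame: x ahead of the robot, y to its left, z up, the work surface at z = 0. Lengths are in m, angles in rad, forces in N, time in s.
With the tool pointing down it reaches from about 0.35 to 0.975 m from the base axis. Payload 4.9 kg.
Tool frame: the origin (TCP) lies at the very end of the fingers, on their centre line; the grasp point (between the pads) lies 19 mm behind it (ctrl.grasp_offset is the distance from the TCP to the grasp point, in m); z points along the fingers, y is the line along which they close (so a half turn about z gives the same grasp; the last joint's range is limited). The gripper opens to 85 mm and grips with 20 to 120 N. Pads are 22 mm wide; open, the fingers measure 114 mm over their backs; the gripper's body (76 mm by 85 mm) begins 54 mm behind the grasp point. The pads swing forward as they close: fully open they stand 13 mm farther back than shut.
Start: joints at [1.003, 0.053, 1.613, -0, 1.476, -0.119], TCP at [0.271, 0.563, 0.231] pointing down, gripper open.
Joint ranges: [-3.01, 3.01], [-1.01, 2.22], [0.06, 2.58], [-1.02, 4.17], [0.09, 2.62], [-3.14, 3.14]. Speed limits (rad/s): [2.57, 2.57, 3.14, 3.14, 3.14, 3.14].

### API

Orientations are given as a rotation vector (axis times angle).
In Python, from station import ctrl, optics gives the robot as it stands.
- The arm moves only by the shell command python3 -m handwheel 'ROWS' [OPENING] [FORCE]. ROWS is JSON, a list of rows, each an object of numbers: "tx", "ty", "tz": the shift along the tool's x, y, z in mm; "roll": the turn about the tool's z in rad. A call has 1 to 12 rows; each row shifts and turns the commanded pose from where the row before left it, along the tool's axes as they then stand; what a row does not reach is not made up. A row lasts 1/12 s, in which the tool goes at most 41.7 mm and 7.16 degrees, less where a joint would pass 70% of its speed; a pose out of reach is approached as far as the arm can. A call with a gripper value outside its range is refused whole. OPENING is the finger opening in mm, from 0 to 85.4, set as the call begins (- or left out, the last holds). The fingers move at their own pace and stop on an object; FORCE is the grip in N (left out, the last holds). Time passes only in rows, so rows that do not move let the fingers close. It gives the time, the measured TCP pose, the force, the opening and the grip force at its end, in the units of the state.
- ctrl.get_obs(): the state, without advancing time (a new reading comes with each control period).
- optics.get_image(name): name is "side" or "top" or "wrist"; returns (picture, depth): 400x640x3 uint8, red, green, blue; 400x640 float32, m along the optical axis (not along the pixel's ray), 0 where there is no reading.
- optics.camera_params(name): a dict with "mtx" (3x3 intrinsics, pixels), "extrinsics" (4x4, takes a point from camera to world coordinates); the wrist camera has in their place "tool_from_camera" (4x4, takes a point from camera to tool coordinates, whose origin is the TCP and whose axes are the flange's). Camera axes: x right, y down, z forward; pixel columns grow to the right and rows downward; lengths in m; the calibration is good to about 2 mm. A picture is of the moment at which its call begins: read the wrist's pose just before it. camera_params takes no time and is no camera call.
- ctrl.finish_job(): hands the job in; it is judged then, once.
The state is a dict: "t": time; "q": joint angles; "dq": joint speeds; "effort": joint torques, N m; "tool_pos": TCP position; "tool_rot": TCP orientation; "contact_force": force on the tool from outside, world axes, zero at the start; "wrist_torque": the same for the moment, N m; "opening": finger opening in m; "grip_force": force on a finger pad.
Only numpy, scipy, OpenCV 4.12 (cv2) and the standard library are available. Lean on these libraries where they do the work, as an engineer would, in place of code of your own. Each camera call takes 0.05 s, during which the arm holds its last target. There are 200 camera calls.

### The job

Stand the food tin upright in the round seat of the wooden tin-holding stand while its clamp is open. Then push the clamp's black-gripped lever down past its over-centre point until it snaps home against its stop, so that the spindle holds the tin down by itself. Work gently: never push on the stand or its lever with more than about 30 newtons, and leave the other things on the worktop where they are.

Things in the scene. Friction and masses are not known exactly. Their poses are not given: they have to be found in the camera images.
- tin: the food tin: a closed printed metal can, diameter 57.4 mm, height 72 mm, 0.13 to 0.25 kg, standing upright. Origin at the centre of its underside, z up.
- stand: tin-holding stand, fixed: wooden board 100 mm (x) by 215 mm (y -55 to +160), top 10 mm above the worktop, with a steel collar (seat) and a steel hold-down toggle clamp between two cheek plates (y 75 to 123 mm, top z 126 mm, 36 mm wide over the pins). Origin on the worktop below the seat's centre, z up, +y from the seat towards the clamp and its lever.
- seat (a point): centre of the seat's floor, 10 mm above the worktop. The collar round it is 10 mm high, inside diameter 63 mm at the floor, flaring to about 67 mm at the rim (79 mm outside).
- lever_pivot (a point): the lever's pivot on the stand (its x 0, y 95, z 55 mm). The lever swings in the stand's y-z plane: a steel bar, radius 5 mm, then a straight black grip, radius 9 mm, 62 to 125 mm from the pivot (end 134). Nominal angle above the stand's +y: 0.72 minus clamp, so -0.13 when locked. It sits on a serrated hub, so the true angle can be 0.14 rad off either way, which no reading shows: feel.
- holddown_pivot (a point): pivot of the hold-down arm on the stand (its x 0, y 95, z 115 mm). The arm is 95 mm long from here to its spindle and moves with the lever. Open, it stands up, leaning back a little, highest point below 235 mm, leaving the room above the seat free; closed, it lies level towards the seat with the spindle over the seat's centre.
- clamp (a joint): toggle angle, rad; the lever turns with it. 0 open (starts 0 to 0.05), 0.80 dead centre, 0.85 locked on a stiff stop at the hub. At first it moves almost freely and may run ahead of the push; from about 0.62 the spindle presses a seated tin: the push needed 100 mm out rises to 6 or 7 N, falling to nothing at 0.80. Let go before 0.80 it springs back a little; beyond, it snaps to 0.85 and stays.
- spindle (a joint): how far the sprung spindle is pushed up into the arm, m: 0 free, about 0.0035 when it holds the tin (4 N per mm).
- salt_shaker: bystander: salt shaker with a domed metal top, 44 mm across, 90 mm high; origin at the underside's centre.
- cream_jar: bystander: low round cream jar, 58 mm across, 50 mm high; origin at the underside's centre.
- egg_timer: bystander: egg-shaped wind-up timer, 61 mm across, 61 mm high; origin at the underside's centre.
- pepper_mill: bystander: dark wooden pepper mill, 58 mm across, 170 mm high; origin at the underside's centre.
- spare_mug: bystander: mug, 80 mm across, 93 mm high; origin at the underside's centre.
- bowl: bystander: small bowl, 115 mm across, 56 mm high; origin at the underside's centre.
- spice_jar: bystander: spice jar with a dark cap, 41 mm across, 105 mm high; origin at the underside's centre.
- fork: bystander: table fork lying flat, 196 mm long, 13 mm high; origin at the underside's centre.

How it is judged:
By the outcome, as a careful person would: the job done as asked, in the order asked, and still so for the second after the job is handed in, with the robot touching nothing.
It also fails if it takes over 64 s, if anything falls off the work surface, if the arm or the gripper's body presses on something with over 40 N, if the wrist force passes 120 N, or if a joint passes its speed limit or range.

## Working session

There is one attempt and no reset: what is moved stays moved. The work goes in short steps, Python scripts to look and compute and a shell command to move; the robot and the scene stay as the last step left them, time stands still between calls to the robot, and variables do not carry over. Pictures are saved under pics/ and viewed, at most 10 in all, crops included, and the job is handed in when it is done.

```bash
ls; mkdir -p pics
python3 - <<'E'
from station import ctrl, optics
import cv2,numpy as np
o=ctrl.get_obs();print(o)
for n in("side","top","wrist"):
    im,d=optics.get_image(n);cv2.imwrite(f"pics/{n}0.png",im[:,:,::-1]);np.savez(f"pics/{n}0.npz",im=im,d=d)
    p=optics.camera_params(n);print(n,{k:np.round(v,4).tolist() if hasattr(v,'__len__') else v for k,v in p.items()})
E
```

```text
pics
{'t': 0.0, 'q': array([ 1.00301348e+00,  5.33562416e-02,  1.61431846e+00, -3.52582499e-05,
        1.47600524e+00, -1.19003211e-01]), 'dq': array([ 0.00031107, -0.00022483,  0.00074086, -0.00010892,  0.00013236,
        0.00181164]), 'effort': array([ 8.36488944e-04, -3.93668997e+01, -3.70182323e+01, -1.57402803e-05,
        6.86988686e-03,  2.64104352e-05]), 'tool_pos': array([0.27083223, 0.56256561, 0.2300488 ]), 'tool_rot': array([-0.69888602, -3.06217988,  0.00310518]), 'contact_force': array([ 0.41501306, -0.18174418, -0.31312825]), 'wrist_torque': array([ 0.05959446,  0.0040293 , -0.0379279 ]), 'grip_force': 0.0, 'opening': 0.08543912124824218}
side {'mtx': [[404.7917, 0.0, 320.1397], [0.0, 404.7917, 201.3638], [0.0, 0.0, 1.0]], 'extrinsics': [[-0.1514, -0.8063, 0.5718, -0.0184], [-0.9885, 0.1223, -0.0893, 0.0463], [0.0021, -0.5788, -0.8155, 1.0031], [0.0, 0.0, 0.0, 1.0]]}
top {'mtx': [[401.8349, 0.0, 325.3334], [0.0, 401.8349, 193.8206], [0.0, 0.0, 1.0]], 'extrinsics': [[0.0268, -0.98, 0.1972, 0.3422], [-0.9996, -0.0267, 0.0032, -0.0455], [0.0022, -0.1972, -0.9804, 1.312], [0.0, 0.0, 0.0, 1.0]]}
wrist {'mtx': [[320.3796, 0.0, 322.094], [0.0, 320.3796, 192.0478], [0.0, 0.0, 1.0]], 'tool_from_camera': [[0.0001, -0.9497, -0.3131, 0.0817], [1.0, 0.0003, -0.0005, 0.0008], [0.0006, -0.3131, 0.9497, -0.1419], [0.0, 0.0, 0.0, 1.0]]}
```

View pics/side0.png

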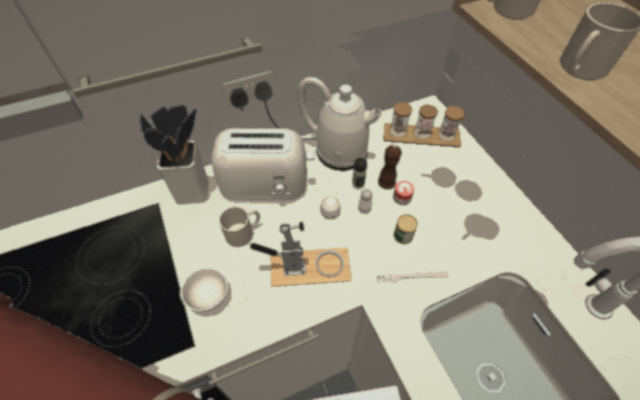

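View pics/top0.png

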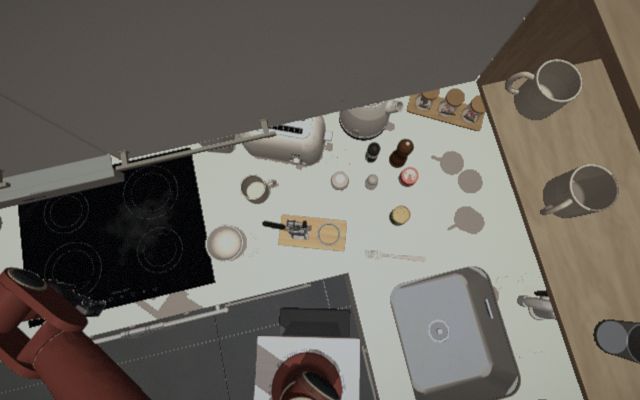

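The side view shows the tin (gold lid, green label) at about (406,228) and the stand's board around (310,268), with its lever pointing left. In the top view the tin is at (400,214), the seat ring at (329,234) and the lever grip at (272,225).

```bash
cat > h.py <<'E'
import numpy as np,cv2
from station import ctrl,optics
def ray(n,uv,z,p=None,T=None):
    p=p or optics.camera_params(n);T=p["extrinsics"] if T is None else T
    T=np.array(T);K=np.array(p["mtx"])
    d=T[:3,:3]@np.linalg.solve(K,[uv[0],uv[1],1.]);o=T[:3,3]
    return o+d*(z-o[2])/d[2]
def pts(n,d,p=None,T=None):
    p=p or optics.camera_params(n);T=np.array(p["extrinsics"] if T is None else T);K=np.array(p["mtx"])
    v,u=np.mgrid[:400,:640];X=np.stack([(u-K[0,2])/K[0,0]*d,(v-K[1,2])/K[1,1]*d,d],-1)
    return X@T[:3,:3].T+T[:3,3]
E
python3 - <<'E'
from h import *
for n,b in(("top",(250,200,430,260)),("side",(240,205,440,295))):
    f=np.load(f"pics/{n}0.npz");im,d=f["im"],f["d"];hsv=cv2.cvtColor(im,cv2.COLOR_RGB2HSV)
    P=pts(n,d)
    m=cv2.inRange(hsv,(8,70,110),(25,255,255));roi=np.zeros_like(m);roi[b[1]:b[3],b[0]:b[2]]=255;m&=roi
    for c in cv2.findContours(m,0,2)[0]:
        if cv2.contourArea(c)<40:continue
        r=cv2.minAreaRect(c);q=cv2.boxPoints(r);mm=np.zeros_like(m);cv2.drawContours(mm,[c],-1,255,-1)
        s=P[(mm>0)&(d>0)];med=np.median(s,0)
        z=.01 if cv2.contourArea(c)>700 else .072
        print(n,cv2.contourArea(c),np.round(r[0],1),np.round(med,3),"z",z,"ctr",np.round(ray(n,r[0],z),4),"box",[np.round(ray(n,x,z)[:2],4).tolist() for x in q])
    x0,y0,x1,y1=b;cv2.imwrite(f"pics/{n}1.png",cv2.resize(im[y0:y1,x0:x1,::-1],None,fx=4,fy=4,interpolation=2))
    # scene heights
    print(np.round(P[228 if n=="side" else 214,406 if n=="side" else 400],3))
E
```

```text
top 1400.5 [312.2 232.7] [ 0.468 -0.024  0.012] z 0.01 ctr [ 0.4745 -0.0021  0.01  ] box [[0.434, 0.1062], [0.5311, 0.1013], [0.5155, -0.1117], [0.4189, -0.1037]]
top 214.5 [400.8 214.3] [ 0.534 -0.279  0.071] z 0.072 ctr [ 0.5331 -0.2782  0.072 ] box [[0.5329, -0.2416], [0.5703, -0.2778], [0.5333, -0.3148], [0.4963, -0.2786]]
[ 0.534 -0.276  0.069]
side 1952.5 [309.7 266.5] [ 0.461 -0.023  0.009] z 0.01 ctr [ 0.469  -0.0019  0.01  ] box [[0.528, 0.1039], [0.5119, -0.1163], [0.4126, -0.1032], [0.4287, 0.1057]]
side 257.5 [406.5 223.5] [ 0.529 -0.279  0.068] z 0.072 ctr [ 0.5265 -0.2765  0.072 ] box [[0.5572, -0.2582], [0.5494, -0.31], [0.4966, -0.2943], [0.5042, -0.244]]
[ 0.515 -0.272  0.068]
```

View pics/top1.png

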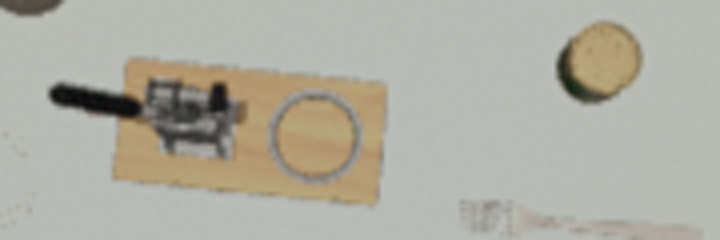

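View pics/side1.png

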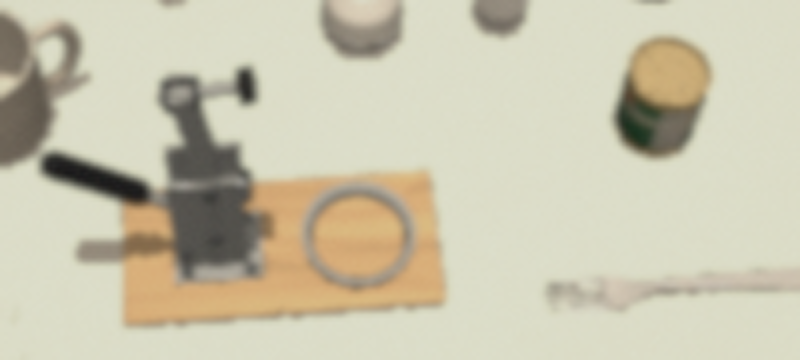

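The top crop shows the tin lid centred near crop (600,60), the seat ring at (315,136) and the grip from (52,95) to (140,103). The side crop shows the ring at (358,235), the raised spindle knob at (247,85) and the lever grip tip at (45,163), so the clamp is open.

```bash
python3 - <<'E'
from h import *
def tri(a,b):
    A=[];
    for n,uv in(("top",np.array(a)/4+[250,200]),("side",np.array(b)/4+[240,205])):
        o=ray(n,uv,1.);e=ray(n,uv,0.);d=(e-o)/np.linalg.norm(e-o);A.append((o,d))
    M=sum(np.eye(3)-np.outer(d,d) for o,d in A);v=sum((np.eye(3)-np.outer(d,d))@o for o,d in A)
    x=np.linalg.solve(M,v);return np.round(x,4),[round(float(np.linalg.norm(np.cross(d,x-o))),4) for o,d in A]
print("knob",tri((219,95),(247,85)))
print("griptip",tri((55,93),(45,160)))
print("gripin",tri((138,104),(145,192)))
print("ring",tri((315,136),(358,235)))
print("tintop",tri((602,60),(670,72)))
for n,uv in(("top",(328.75,234)),("side",(329.5,263.75))):print(n,ray(n,uv,.02))
E
# roll only to align, raise none
python3 -m handwheel '[{"roll":0.0}]' 85
```

```text
knob (array([0.4789, 0.0122, 0.2035]), [0.0006, 0.0006])
griptip (array([0.4855, 0.137 , 0.1366]), [0.0001, 0.0001])
gripin (array([0.4856, 0.0812, 0.0796]), [0.0002, 0.0002])
ring (array([ 0.4721, -0.0564,  0.0041]), [0.0004, 0.0004])
tintop (array([ 0.531 , -0.2798,  0.0671]), [0.0016, 0.0016])
top [ 0.47066574 -0.05582425  0.02      ]
side [ 0.46423345 -0.05513354  0.02      ]$[0]: bad value
```

```bash
python3 -m handwheel '[{"tx":0,"ty":0,"tz":-33,"roll":-0.124},{"tx":0,"ty":0,"tz":-33,"roll":-0.124},{"tx":0,"ty":0,"tz":-33,"roll":-0.124},{"tx":0,"ty":0,"tz":0,"roll":0}]' 85
cat >> h.py <<'E'
from scipy.spatial.transform import Rotation as Ro
def go(x,y,z=None):
    o=ctrl.get_obs();R=Ro.from_rotvec(o["tool_rot"]).as_matrix();p=o["tool_pos"]
    t=np.array([x,y,p[2] if z is None else z])
    print("t",round(o["t"],2),"pos",np.round(p,4),"R",np.round(R,3).tolist(),"mm",np.round(1000*R.T@(t-p),1))
E
python3 -c "
from h import *
go(.531,-.278)"
```

```text
t: 0.48
tool_pos: [0.2725, 0.5652, 0.3393]
tool_rot: [0.115, 3.133, 0.017]
contact_force: [0.1, 0.3, 1.6]
opening: 0.0851
grip_force: 0.0
t 0.48 pos [0.2725 0.5652 0.3393] R [[-0.997, 0.073, 0.007], [0.073, 0.997, 0.011], [-0.006, 0.011, -1.0]] mm [-319.5 -822.    -7.4]
```

```bash
python3 -m handwheel '[{"tx":-15,"ty":-37.8},{"tx":-15,"ty":-37.8},{"tx":-15,"ty":-37.8},{"tx":-15,"ty":-37.8},{"tx":-15,"ty":-37.8},{"tx":-15,"ty":-37.8},{"tx":-15,"ty":-37.8},{"tx":-15,"ty":-37.8},{"tx":-15,"ty":-37.8},{"tx":-15,"ty":-37.8},{"tx":-15,"ty":-37.8},{"tx":-15,"ty":-37.8}]'
python3 -m handwheel '[{"tx":-15,"ty":-37.8},{"tx":-15,"ty":-37.8},{"tx":-15,"ty":-37.8},{"tx":-15,"ty":-37.8},{"tx":0},{"tx":0},{"tx":0}]'
python3 - <<'E'
from h import *
go(.468,-.0557)
o=ctrl.get_obs();im,d=optics.get_image("wrist");np.savez("pics/w1.npz",im=im,d=d,pos=o["tool_pos"],rot=o["tool_rot"]);cv2.imwrite("pics/w1.png",im[:,:,::-1])
E
```

```text
t 0.48 pos [0.2725 0.5652 0.3393] R [[-0.997, 0.073, 0.007], [0.073, 0.997, 0.011], [-0.006, 0.011, -1.0]] mm [-240.4 -604.9   -5.4]$[0]: bad value
$[0]: bad value
```

View pics/w1.png

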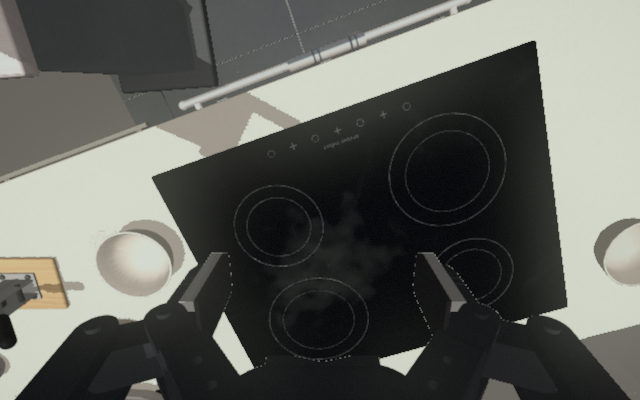

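That picture was taken before any move: the wrist is still over the hob, with the stand at the far left edge near (30,285). Every row needs all four keys, so I'll send the move again.

```bash
python3 -m handwheel '[{"tx":-15,"ty":-37.8,"tz":0,"roll":0},{"tx":-15,"ty":-37.8,"tz":0,"roll":0},{"tx":-15,"ty":-37.8,"tz":0,"roll":0},{"tx":-15,"ty":-37.8,"tz":0,"roll":0},{"tx":-15,"ty":-37.8,"tz":0,"roll":0},{"tx":-15,"ty":-37.8,"tz":0,"roll":0},{"tx":-15,"ty":-37.8,"tz":0,"roll":0},{"tx":-15,"ty":-37.8,"tz":0,"roll":0},{"tx":-15,"ty":-37.8,"tz":0,"roll":0},{"tx":-15,"ty":-37.8,"tz":0,"roll":0},{"tx":-15,"ty":-37.8,"tz":0,"roll":0},{"tx":-15,"ty":-37.8,"tz":0,"roll":0}]'
python3 -m handwheel '[{"tx":-15,"ty":-37.8,"tz":0,"roll":0},{"tx":-15,"ty":-37.8,"tz":0,"roll":0},{"tx":-15,"ty":-37.8,"tz":0,"roll":0},{"tx":-15,"ty":-37.8,"tz":0,"roll":0},{"tx":0,"ty":0,"tz":0,"roll":0},{"tx":0,"ty":0,"tz":0,"roll":0},{"tx":0,"ty":0,"tz":0,"roll":0}]'
python3 - <<'E'
from h import *
go(.468,-.0557)
o=ctrl.get_obs();im,d=optics.get_image("wrist");np.savez("pics/w2.npz",im=im,d=d,pos=o["tool_pos"],rot=o["tool_rot"]);cv2.imwrite("pics/w2.png",im[:,:,::-1])
E
```

```text
t: 1.53
tool_pos: [0.4154, 0.0951, 0.3287]
tool_rot: [-0.122, -3.138, 0.0]
contact_force: [0.7, 0.1, -0.9]
opening: 0.085
grip_force: 0.0
t: 2.12
tool_pos: [0.4636, -0.0582, 0.3289]
tool_rot: [-0.122, -3.137, -0.002]
contact_force: [0.5, 0.5, 0.5]
opening: 0.0851
grip_force: 0.0
t 2.12 pos [ 0.4636 -0.0582  0.3289] R [[-0.997, 0.078, -0.002], [0.078, 0.997, 0.001], [0.002, 0.001, -1.0]] mm [-4.2  2.8 -0. ]
```

View pics/w2.png

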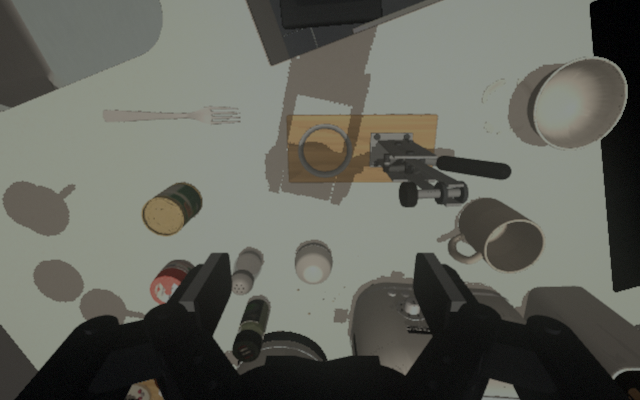

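The wrist view has the seat ring at (325,150), the board at (287–437, 114–183), the tin lid at (165,216) and the lever grip from (438,162) to (508,171).

```bash
cat >> h.py <<'E'
def wT(pos,rot):
    T=np.eye(4);T[:3,:3]=Ro.from_rotvec(rot).as_matrix();T[:3,3]=pos
    return T@np.array(optics.camera_params("wrist")["tool_from_camera"])
E
python3 - <<'E'
from h import *
f=np.load("pics/w2.npz");im,d=f["im"],f["d"];T=wT(f["pos"],f["rot"]);hsv=cv2.cvtColor(im,cv2.COLOR_RGB2HSV)
P=pts("wrist",d,T=T)
org=cv2.inRange(hsv,(8,80,30),(25,255,255))
W=lambda uv,z:np.round(ray("wrist",uv,z,T=T)[:2],4).tolist()
# board
m=org.copy();m[:,:270]=0;m[:,450:]=0;m[:100]=0;m[195:]=0
r=cv2.minAreaRect(cv2.findNonZero(cv2.morphologyEx(m,cv2.MORPH_OPEN,np.ones((3,3)))));print("board",r,[W(q,.01) for q in cv2.boxPoints(r)])
g=(cv2.bitwise_not(m)).copy();k=np.zeros_like(g);k[120:180,292:358]=255;g&=k
n,l,s,c=cv2.connectedComponentsWithStats(g)
for i in range(1,n):
    if s[i,4]>100:
        h=cv2.convexHull(cv2.findNonZero((l==i).astype(np.uint8)));e=cv2.fitEllipse(h);print("ring",s[i],e,W(e[0],.02),W(e[0],.01))
t=cv2.inRange(hsv,(8,60,90),(30,255,255));t[:,:135]=0;t[:,210:]=0;t[:180]=0;t[240:]=0
cs=max(cv2.findContours(t,0,1)[0],key=cv2.contourArea);e=cv2.fitEllipse(cv2.convexHull(cs));print("tin",cv2.contourArea(cs),e,W(e[0],.072))
print("table z",np.median(P[60:90,160:230,2]),"lid z",np.median(P[212:222,158:172],(0,1)),"floor",np.median(P[146:156,318:332],(0,1)))
for q in((440,163),(508,171),(485,168)):print(q,np.round(P[q[1],q[0]],3))
E
```

```text
board ((361.5, 148.0), (66.0, 149.0), 90.0) [[0.416, -0.1025], [0.4323, 0.106], [0.5292, 0.1091], [0.5118, -0.1133]]
ring [298 124  55  54 896] ((324.64495849609375, 150.22921752929688), (54.20404052734375, 54.65638732910156), 75.334228515625) [0.468, -0.0536] [0.4699, -0.0536]
tin 1174.5 ((162.3216552734375, 216.21751403808594), (36.61428451538086, 43.67863464355469), 119.52998352050781) [0.5304, -0.2773]
table z -0.0005907118618585783 lid z [ 0.5322768  -0.27661792  0.06879805] floor [ 0.47020587 -0.05357499  0.00941639]
(440, 163) [0.479 0.082 0.101]
(508, 171) [0.481 0.137 0.145]
(485, 168) [0.48  0.119 0.133]
```

```bash
python3 -m handwheel '[{"tx":-14,"ty":-35.6,"tz":0,"roll":0},{"tx":-14,"ty":-35.6,"tz":0,"roll":0},{"tx":-14,"ty":-35.6,"tz":0,"roll":0},{"tx":-14,"ty":-35.6,"tz":0,"roll":0},{"tx":-14,"ty":-35.6,"tz":0,"roll":0},{"tx":-14,"ty":-35.6,"tz":0,"roll":0},{"tx":0,"ty":0,"tz":35,"roll":0},{"tx":0,"ty":0,"tz":35,"roll":0},{"tx":0,"ty":0,"tz":35,"roll":0},{"tx":0,"ty":0,"tz":35,"roll":0},{"tx":0,"ty":0,"tz":35,"roll":0},{"tx":0,"ty":0,"tz":0,"roll":0}]'
python3 -m handwheel '[{"tx":0,"ty":0,"tz":0,"roll":0},{"tx":0,"ty":0,"tz":0,"roll":0}]'
python3 - <<'E'
from h import *
o=ctrl.get_obs();im,d=optics.get_image("wrist");T=wT(o["tool_pos"],o["tool_rot"]);hsv=cv2.cvtColor(im,cv2.COLOR_RGB2HSV)
cv2.imwrite("pics/w3.png",im[:,:,::-1])
W=lambda uv,z:np.round(ray("wrist",uv,z,T=T)[:2],4).tolist()
t=cv2.inRange(hsv,(8,60,60),(30,255,255));t[:,:230]=0;t[:,410:]=0
cs=max(cv2.findContours(t,0,1)[0],key=cv2.contourArea);e=cv2.fitEllipse(cv2.convexHull(cs));w=W(e[0],.072);print("tin",cv2.contourArea(cs),e,w)
q=cv2.convexHull(cs)[:,0];wq=np.array([W(x,.072) for x in q]);c,r=cv2.minEnclosingCircle(wq.astype(np.float32));print("circ",c,r)
go(*c,.022)
E
```

```text
t: 3.17
tool_pos: [0.5274, -0.2728, 0.1461]
tool_rot: [-0.116, -3.127, -0.013]
contact_force: [0.1, -0.4, -1.7]
opening: 0.0853
grip_force: 0.0
t: 3.33
tool_pos: [0.5328, -0.2774, 0.1577]
tool_rot: [0.118, 3.137, -0.003]
contact_force: [0.5, -0.2, 0.8]
opening: 0.085
grip_force: 0.0
tin 4155.0 ((319.2778015136719, 195.7817840576172), (73.1767578125, 74.8487319946289), 103.19054412841797) [0.5296, -0.2783]
circ (0.530487060546875, -0.27839016914367676) 0.02934596687555313
t 3.38 pos [ 0.5333 -0.278   0.1589] R [[-0.997, 0.076, 0.004], [0.076, 0.997, -0.003], [-0.005, -0.003, -1.0]] mm [  3.4  -0.2 136.9]
```

```bash
python3 -m handwheel '[{"tx":3,"ty":0,"tz":30,"roll":0},{"tx":0,"ty":0,"tz":30,"roll":0},{"tx":0,"ty":0,"tz":30,"roll":0},{"tx":0,"ty":0,"tz":25,"roll":0},{"tx":0,"ty":0,"tz":15,"roll":0},{"tx":0,"ty":0,"tz":7,"roll":0},{"tx":0,"ty":0,"tz":0,"roll":0},{"tx":0,"ty":0,"tz":0,"roll":0},{"tx":0,"ty":0,"tz":0,"roll":0}]'
python3 -m handwheel '[{"tx":0,"ty":0,"tz":0,"roll":0},{"tx":0,"ty":0,"tz":0,"roll":0},{"tx":0,"ty":0,"tz":0,"roll":0},{"tx":0,"ty":0,"tz":0,"roll":0},{"tx":0,"ty":0,"tz":0,"roll":0},{"tx":0,"ty":0,"tz":0,"roll":0},{"tx":0,"ty":0,"tz":0,"roll":0},{"tx":0,"ty":0,"tz":0,"roll":0}]' 50 40
```

```text
t: 4.13
tool_pos: [0.5303, -0.2787, 0.0212]
tool_rot: [0.12, 3.135, -0.004]
contact_force: [-0.2, -0.1, 0.9]
opening: 0.0849
grip_force: 0.0
t: 4.8
tool_pos: [0.5294, -0.2783, 0.02]
tool_rot: [0.12, 3.137, -0.002]
contact_force: [-0.9, 1.2, 6.1]
opening: 0.0561
grip_force: 42.9
```

```bash
python3 -m handwheel '[{"tx":0,"ty":0,"tz":-20,"roll":0},{"tx":0,"ty":0,"tz":-35,"roll":0},{"tx":0,"ty":0,"tz":-35,"roll":0},{"tx":11,"ty":31,"tz":0,"roll":0},{"tx":11,"ty":31,"tz":0,"roll":0},{"tx":11,"ty":31,"tz":0,"roll":0},{"tx":11,"ty":31,"tz":0,"roll":0},{"tx":11,"ty":31,"tz":0,"roll":0},{"tx":11,"ty":31,"tz":0,"roll":0},{"tx":11,"ty":31,"tz":0,"roll":0},{"tx":0,"ty":0,"tz":0,"roll":0},{"tx":0,"ty":0,"tz":0,"roll":0}]'
python3 -m handwheel '[{"tx":0,"ty":0,"tz":0,"roll":0},{"tx":0,"ty":0,"tz":0,"roll":0},{"tx":0,"ty":0,"tz":0,"roll":0}]'
python3 - <<'E'
from h import *
o=ctrl.get_obs();im,d=optics.get_image("wrist");T=wT(o["tool_pos"],o["tool_rot"]);hsv=cv2.cvtColor(im,cv2.COLOR_RGB2HSV)
cv2.imwrite("pics/w4.png",im[:,:,::-1])
W=lambda uv,z:np.round(ray("wrist",uv,z,T=T)[:2],4).tolist()
t=cv2.inRange(hsv,(8,50,50),(30,255,255));t[:,:240]=0;t[:,400:]=0;t[:170]=0
cs=max(cv2.findContours(t,0,1)[0],key=cv2.contourArea)
z=o["tool_pos"][2]+.052
q=cv2.convexHull(cs)[:,0];wq=np.array([W(x,z) for x in q]);c,r=cv2.minEnclosingCircle(wq.astype(np.float32));print("circ",c,r,cv2.boundingRect(cs))
print("seat-lid world mm",1000*(np.array([.468,-.0555])-c));R=Ro.from_rotvec(o["tool_rot"]).as_matrix()
print(np.round(1000*R.T@np.array([.468-c[0],-.0555-c[1],0]),1));go(.468,-.0555)
it,_=optics.get_image("top");si,_=optics.get_image("side")
a=cv2.resize(it[190:270,260:400,::-1],(560,320),interpolation=2);b=cv2.resize(im[120:400,140:500,::-1],(411,320));cv2.imwrite("pics/c4.png",np.hstack([a[:,:380],b]))
E
```

```text
t: 5.8
tool_pos: [0.4674, -0.0556, 0.1079]
tool_rot: [-0.116, -3.138, 0.005]
contact_force: [-2.0, -6.3, -2.5]
opening: 0.0571
grip_force: 44.1
t: 6.05
tool_pos: [0.4678, -0.0563, 0.1077]
tool_rot: [-0.121, -3.138, 0.002]
contact_force: [-1.8, -4.1, -2.8]
opening: 0.0562
grip_force: 44.0
circ (0.4650818109512329, -0.05481019988656044) 0.02775803580880165 (244, 256, 156, 110)
seat-lid world mm [ 2.91818905 -0.68980011]
[-3.  -0.5 -0. ]
t 6.1 pos [ 0.4678 -0.0562  0.1077] R [[-0.997, 0.077, -0.001], [0.077, 0.997, -0.001], [0.001, -0.001, -1.0]] mm [-0.1  0.7 -0. ]
```

View pics/c4.png

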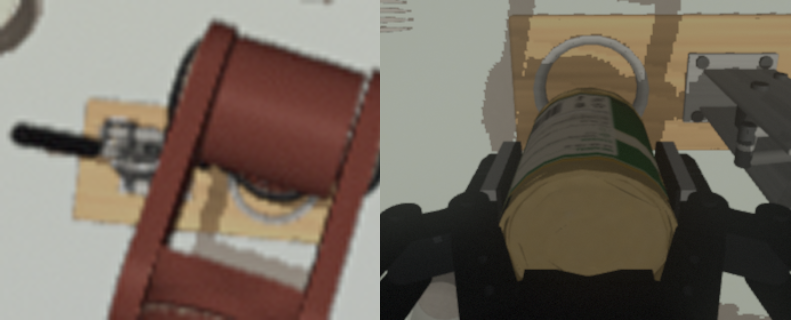

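The lid is held square between the pads and its lower edge is hidden by the gripper body. The seat ring shows just above the tin, at crop (590,75). I'll fit only the visible lid arc.

Run:
```python
from h import *
o=ctrl.get_obs();im=cv2.imread("pics/w4.png")[:,:,::-1];T=wT(o["tool_pos"],o["tool_rot"])
# label/lid boundary: print column profiles, saturation/hue/value
hsv=cv2.cvtColor(np.ascontiguousarray(im),cv2.COLOR_RGB2HSV)
t=cv2.inRange(hsv,(8,50,50),(30,255,255));t[:250]=0
z=o["tool_pos"][2]+.052;A=[]
for u in range(262,386,4):
    r=np.flatnonzero(t[:,u]);
    if len(r):A.append((u,r.min()))
print(A)
w=np.array([ray("wrist",a,z,T=T)[:2] for a in A])
from scipy.optimize import least_squares
for r in(.0287,.0293):
    s=least_squares(lambda p:np.hypot(*(w-p).T)-r,o["tool_pos"][:2],loss="soft_l1",f_scale=.001);print(r,s.x,np.sqrt(np.mean(s.fun**2)),o["tool_pos"])
```

```text
[(262, np.int64(280)), (266, np.int64(250)), (270, np.int64(273)), (274, np.int64(270)), (278, np.int64(268)), (282, np.int64(265)), (286, np.int64(263)), (290, np.int64(262)), (294, np.int64(261)), (298, np.int64(259)), (302, np.int64(258)), (306, np.int64(258)), (310, np.int64(258)), (314, np.int64(257)), (318, np.int64(257)), (322, np.int64(257)), (326, np.int64(257)), (330, np.int64(256)), (334, np.int64(257)), (338, np.int64(257)), (342, np.int64(258)), (346, np.int64(259)), (350, np.int64(261)), (354, np.int64(263)), (358, np.int64(265)), (362, np.int64(266)), (366, np.int64(268)), (370, np.int64(250)), (374, np.int64(251)), (378, np.int64(250)), (382, np.int64(263))]
0.0287 [ 0.46649368 -0.05385392] 0.0023205985356545243 [ 0.46791174 -0.05594609  0.10778094]
0.0293 [ 0.46712167 -0.05379117] 0.002295345263548031 [ 0.46791174 -0.05594609  0.10778094]
```

```bash
python3 -m handwheel '[{"tx":-1,"ty":0,"tz":20,"roll":0},{"tx":0,"ty":0,"tz":20,"roll":0},{"tx":0,"ty":0,"tz":15,"roll":0},{"tx":0,"ty":0,"tz":0,"roll":0},{"tx":0,"ty":0,"tz":0,"roll":0},{"tx":0,"ty":0,"tz":0,"roll":0}]'
python3 -m handwheel '[{"tx":0,"ty":0,"tz":4,"roll":0},{"tx":0,"ty":0,"tz":4,"roll":0},{"tx":0,"ty":0,"tz":3,"roll":0},{"tx":0,"ty":0,"tz":0,"roll":0},{"tx":0,"ty":0,"tz":0,"roll":0}]'
python3 -m handwheel '[{"tx":0,"ty":0,"tz":2,"roll":0},{"tx":0,"ty":0,"tz":2,"roll":0},{"tx":0,"ty":0,"tz":0,"roll":0},{"tx":0,"ty":0,"tz":0,"roll":0}]'
```

```text
t: 6.7
tool_pos: [0.4701, -0.0553, 0.0542]
tool_rot: [0.121, 3.138, 0.0]
contact_force: [0.2, 0.2, -1.5]
opening: 0.0562
grip_force: 43.8
t: 7.12
tool_pos: [0.4691, -0.0553, 0.0421]
tool_rot: [-0.121, -3.139, -0.0]
contact_force: [-0.6, 0.0, -1.7]
opening: 0.0568
grip_force: 43.8
t: 7.45
tool_pos: [0.4692, -0.0553, 0.0381]
tool_rot: [-0.121, -3.139, -0.0]
contact_force: [-0.0, -0.0, -2.1]
opening: 0.0569
grip_force: 43.8
```

```bash
python3 -m handwheel '[{"tx":0,"ty":0,"tz":2,"roll":0},{"tx":0,"ty":0,"tz":1,"roll":0},{"tx":0,"ty":0,"tz":1,"roll":0},{"tx":0,"ty":0,"tz":0,"roll":0},{"tx":0,"ty":0,"tz":0,"roll":0}]'
python3 -m handwheel '[{"tx":0,"ty":0,"tz":1,"roll":0},{"tx":0,"ty":0,"tz":1,"roll":0},{"tx":0,"ty":0,"tz":0,"roll":0},{"tx":0,"ty":0,"tz":0,"roll":0}]'
```

```text
t: 7.87
tool_pos: [0.4692, -0.0553, 0.0342]
tool_rot: [-0.121, -3.139, -0.0]
contact_force: [0.0, -0.1, -2.4]
opening: 0.0567
grip_force: 43.8
t: 8.2
tool_pos: [0.4692, -0.0553, 0.0322]
tool_rot: [-0.121, -3.139, -0.0]
contact_force: [-0.2, 0.4, -2.8]
opening: 0.0565
grip_force: 43.8
```

```bash
python3 -m handwheel '[{"tx":0,"ty":0,"tz":0.7,"roll":0},{"tx":0,"ty":0,"tz":0.7,"roll":0},{"tx":0,"ty":0,"tz":0,"roll":0},{"tx":0,"ty":0,"tz":0,"roll":0}]'
python3 -m handwheel '[{"tx":0,"ty":0,"tz":0.7,"roll":0},{"tx":0,"ty":0,"tz":0.7,"roll":0},{"tx":0,"ty":0,"tz":0,"roll":0},{"tx":0,"ty":0,"tz":0,"roll":0}]'
```

```text
t: 8.53
tool_pos: [0.4693, -0.0553, 0.0308]
tool_rot: [-0.121, -3.139, -0.0]
contact_force: [-0.8, 0.2, -2.1]
opening: 0.0564
grip_force: 43.8
t: 8.87
tool_pos: [0.4695, -0.0554, 0.03]
tool_rot: [-0.121, -3.139, 0.0]
contact_force: [-3.1, 1.3, 3.3]
opening: 0.0566
grip_force: 44.3
```

```bash
python3 -m handwheel '[{"tx":0,"ty":0,"tz":0,"roll":0},{"tx":0,"ty":0,"tz":0,"roll":0},{"tx":0,"ty":0,"tz":0,"roll":0},{"tx":0,"ty":0,"tz":0,"roll":0},{"tx":0,"ty":0,"tz":0,"roll":0}]' 72
python3 -m handwheel '[{"tx":0,"ty":0,"tz":-10,"roll":0},{"tx":0,"ty":0,"tz":-30,"roll":0},{"tx":0,"ty":0,"tz":-40,"roll":0},{"tx":0,"ty":0,"tz":-40,"roll":0},{"tx":0,"ty":0,"tz":-40,"roll":0},{"tx":0,"ty":0,"tz":-40,"roll":0},{"tx":0,"ty":0,"tz":-40,"roll":0},{"tx":0,"ty":0,"tz":-35,"roll":0},{"tx":0,"ty":0,"tz":0,"roll":0},{"tx":0,"ty":0,"tz":0,"roll":0},{"tx":0,"ty":0,"tz":0,"roll":0}]' 72
python3 - <<'E'
from h import *
o=ctrl.get_obs();im,d=optics.get_image("wrist");T=wT(o["tool_pos"],o["tool_rot"]);P=pts("wrist",d,T=T)
cv2.imwrite("pics/w5.png",im[60:260,180:560,::-1].repeat(2,0).repeat(2,1))
go(.483,.13)
hsv=cv2.cvtColor(im,cv2.COLOR_RGB2HSV)
# lever grip: dark pixels at height z .06-.16, y .06-.16
m=(P[...,2]>.05)&(P[...,2]<.17)&(P[...,1]>.085)&(P[...,1]<.16)&(abs(P[...,0]-.483)<.03)&(hsv[...,2]<60)
g=P[m];print(len(g));s=g[np.argsort(g[:,1])];k=len(s)//5
for i in range(5):print(np.round(np.median(s[i*k:(i+1)*k],0),4))
m=(abs(P[...,2]-.082)<.01)&(np.hypot(P[...,0]-.469,P[...,1]+.055)<.04);print("lid",m.sum(),np.median(P[m],0))
E
```

```text
t: 9.28
tool_pos: [0.4694, -0.0554, 0.0295]
tool_rot: [0.121, 3.139, -0.0]
contact_force: [1.2, -0.5, -0.2]
opening: 0.0719
grip_force: 0.0
t: 10.2
tool_pos: [0.469, -0.0553, 0.3044]
tool_rot: [-0.121, -3.139, -0.0]
contact_force: [0.8, -0.2, -0.3]
opening: 0.0719
grip_force: 0.0
t 10.25 pos [ 0.4686 -0.0551  0.3031] R [[-0.997, 0.077, -0.002], [0.077, 0.997, 0.001], [0.002, 0.0, -1.0]] mm [-2.000e-01  1.857e+02  1.000e-01]
1140
[0.478  0.0911 0.109 ]
[0.4787 0.1022 0.1192]
[0.4797 0.1125 0.1284]
[0.4803 0.1219 0.137 ]
[0.4804 0.1309 0.1445]
lid 1847 [ 0.47186963 -0.05393174  0.07867161]
```

View pics/w5.png

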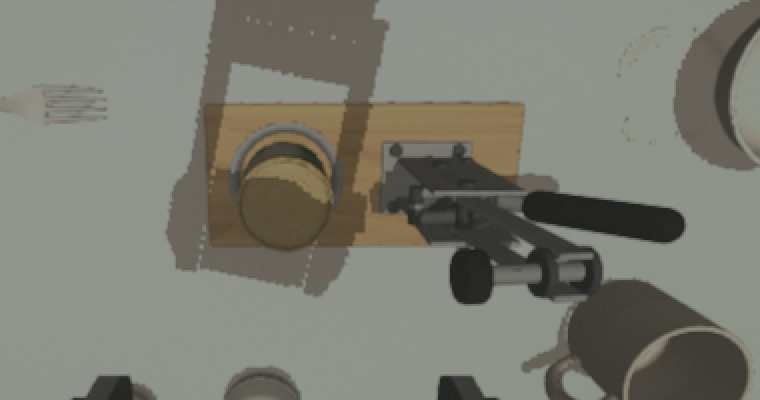

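The tin stands in the collar, with its lid at crop (285,205) and the ring visible round it. The grip runs from (525,208) to (685,225), and the hold-down arm is still up with its knob at (470,275).

```bash
python3 -m handwheel '[{"tx":0,"ty":35,"tz":0,"roll":0},{"tx":0,"ty":35,"tz":0,"roll":0},{"tx":0,"ty":35,"tz":0,"roll":0},{"tx":0,"ty":35,"tz":0,"roll":0},{"tx":0,"ty":32,"tz":0,"roll":0},{"tx":0,"ty":0,"tz":0,"roll":0},{"tx":0,"ty":0,"tz":0,"roll":0},{"tx":0,"ty":0,"tz":0,"roll":0}]' 0
python3 - <<'E'
from h import *
go(.482,.117,.16)
im,d=optics.get_image("top");P=pts("top",d);
m=(P[...,2]>.15)&(P[...,2]<.245)&(abs(P[...,0]-.478)<.03)&(P[...,1]>-.02)&(P[...,1]<.12)
np.set_printoptions(suppress=True)
print(m.sum(),np.round(P[m].min(0),3),np.round(P[m].max(0),3))
im,d=optics.get_image("side");P=pts("side",d);
m=(P[...,2]>.15)&(P[...,2]<.245)&(abs(P[...,0]-.478)<.03)&(P[...,1]>-.02)&(P[...,1]<.12)
print(m.sum(),np.round(P[m][np.argsort(P[m][:,1])][-12:],3))
E
```

```text
t: 10.92
tool_pos: [0.4818, 0.1159, 0.3027]
tool_rot: [-0.12, -3.136, 0.001]
contact_force: [-0.2, -0.8, -0.4]
opening: 0.0
grip_force: 0.0
t 10.92 pos [0.4818 0.1159 0.3027] R [[-0.997, 0.076, -0.003], [0.076, 0.997, -0.001], [0.003, -0.001, -1.0]] mm [ -0.6   1.2 142.7]
130 [0.468 0.011 0.151] [0.49  0.067 0.231]
81 [[0.476 0.036 0.214]
 [0.473 0.037 0.215]
 [0.482 0.037 0.156]
 [0.482 0.037 0.151]
 [0.472 0.037 0.213]
 [0.472 0.037 0.209]
 [0.479 0.039 0.211]
 [0.473 0.039 0.216]
 [0.473 0.039 0.211]
 [0.473 0.039 0.208]
 [0.483 0.041 0.209]
 [0.478 0.041 0.213]]
```

```bash
python3 -m handwheel '[{"tx":0,"ty":2,"tz":40,"roll":0},{"tx":0,"ty":0,"tz":40,"roll":0},{"tx":0,"ty":0,"tz":35,"roll":0},{"tx":0,"ty":0,"tz":22,"roll":0},{"tx":0,"ty":0,"tz":0,"roll":0},{"tx":0,"ty":0,"tz":0,"roll":0},{"tx":0,"ty":0,"tz":0,"roll":0}]'
python3 -m handwheel '[{"tx":0,"ty":0,"tz":4,"roll":0},{"tx":0,"ty":0,"tz":4,"roll":0},{"tx":0,"ty":0,"tz":4,"roll":0},{"tx":0,"ty":0,"tz":4,"roll":0},{"tx":0,"ty":0,"tz":0,"roll":0}]'
python3 -m handwheel '[{"tx":0,"ty":0.5,"tz":4,"roll":0},{"tx":0,"ty":0.5,"tz":4,"roll":0},{"tx":0,"ty":0.5,"tz":4,"roll":0},{"tx":0,"ty":0.5,"tz":4,"roll":0},{"tx":0,"ty":0,"tz":0,"roll":0}]'
```

```text
t: 11.6
tool_pos: [0.4839, 0.1176, 0.1695]
tool_rot: [0.122, 3.136, 0.0]
contact_force: [-0.1, 0.8, -0.3]
opening: -0.0002
grip_force: 0.0
t: 12.02
tool_pos: [0.4821, 0.1182, 0.1507]
tool_rot: [-0.12, -3.138, 0.0]
contact_force: [-0.4, 0.1, 0.6]
opening: -0.0004
grip_force: 0.0
t: 12.43
tool_pos: [0.4824, 0.1202, 0.1345]
tool_rot: [-0.12, -3.138, 0.0]
contact_force: [-0.0, 0.2, 0.1]
opening: -0.0003
grip_force: 0.2
```

```bash
python3 -m handwheel '[{"tx":0,"ty":1,"tz":4,"roll":0},{"tx":0,"ty":1,"tz":4,"roll":0},{"tx":0,"ty":1,"tz":4,"roll":0},{"tx":0,"ty":1,"tz":4,"roll":0},{"tx":0,"ty":1,"tz":4,"roll":0},{"tx":0,"ty":0,"tz":0,"roll":0}]'
python3 -m handwheel '[{"tx":0,"ty":1,"tz":4,"roll":0},{"tx":0,"ty":1,"tz":4,"roll":0},{"tx":0,"ty":1,"tz":4,"roll":0},{"tx":0,"ty":1,"tz":4,"roll":0},{"tx":0,"ty":0,"tz":4,"roll":0},{"tx":0,"ty":0,"tz":0,"roll":0}]'
python3 -m handwheel '[{"tx":0,"ty":0,"tz":3,"roll":0},{"tx":0,"ty":0,"tz":2,"roll":0},{"tx":0,"ty":0,"tz":2,"roll":0},{"tx":0,"ty":0,"tz":2,"roll":0},{"tx":0,"ty":0,"tz":0,"roll":0}]'
```

```text
t: 12.93
tool_pos: [0.4823, 0.1252, 0.1141]
tool_rot: [-0.12, -3.137, 0.0]
contact_force: [-0.3, -0.7, 0.8]
opening: 0.0002
grip_force: 0.0
t: 13.43
tool_pos: [0.4825, 0.129, 0.094]
tool_rot: [-0.12, -3.137, 0.001]
contact_force: [0.4, 0.4, -0.1]
opening: 0.0002
grip_force: 0.0
t: 13.85
tool_pos: [0.4834, 0.1291, 0.0862]
tool_rot: [-0.121, -3.139, -0.0]
contact_force: [-0.2, -0.1, -0.7]
opening: 0.0
grip_force: 0.0
```

```bash
python3 -m handwheel '[{"tx":0,"ty":0,"tz":2,"roll":0},{"tx":0,"ty":0,"tz":2,"roll":0},{"tx":0,"ty":0,"tz":2,"roll":0},{"tx":0,"ty":0,"tz":0,"roll":0}]'
python3 -m handwheel '[{"tx":0,"ty":0,"tz":1.5,"roll":0},{"tx":0,"ty":0,"tz":1.5,"roll":0},{"tx":0,"ty":0,"tz":1.5,"roll":0},{"tx":0,"ty":0,"tz":0,"roll":0}]'
python3 -m handwheel '[{"tx":0,"ty":0,"tz":1.5,"roll":0},{"tx":0,"ty":0,"tz":1.5,"roll":0},{"tx":0,"ty":0,"tz":0,"roll":0}]'
python3 - <<'E'
from h import *
im,_=optics.get_image("side");cv2.imwrite("pics/s6.png",cv2.resize(im[200:300,230:370,::-1],None,fx=5,fy=5,interpolation=2))
E
```

```text
t: 14.18
tool_pos: [0.4831, 0.129, 0.0799]
tool_rot: [-0.121, -3.138, 0.0]
contact_force: [-0.4, -0.4, 0.2]
opening: 0.0001
grip_force: 0.0
t: 14.52
tool_pos: [0.4834, 0.1291, 0.0757]
tool_rot: [-0.121, -3.139, 0.0]
contact_force: [0.3, -0.4, 0.0]
opening: 0.0003
grip_force: 0.0
t: 14.77
tool_pos: [0.4837, 0.1293, 0.0732]
tool_rot: [0.121, 3.139, 0.001]
contact_force: [0.3, 1.5, 1.7]
opening: -0.0002
grip_force: 0.9
```

View pics/s6.png

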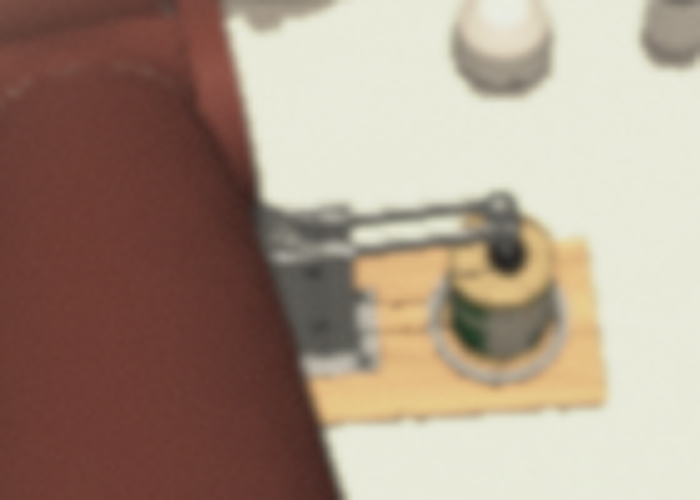

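The tin stands in the collar, its base ring centred at crop (500,330), and the arm has swung down so the spindle is just at the lid (505,255). I'll keep pressing in small steps.

```bash
python3 -m handwheel '[{"tx":0,"ty":0,"tz":1.5,"roll":0},{"tx":0,"ty":0,"tz":1.5,"roll":0},{"tx":0,"ty":0,"tz":0,"roll":0}]'
python3 -m handwheel '[{"tx":0,"ty":0,"tz":1.5,"roll":0},{"tx":0,"ty":0,"tz":1.5,"roll":0},{"tx":0,"ty":0,"tz":0,"roll":0}]'
python3 -m handwheel '[{"tx":0,"ty":0,"tz":1.5,"roll":0},{"tx":0,"ty":0,"tz":1.5,"roll":0},{"tx":0,"ty":0,"tz":0,"roll":0}]'
```

```text
t: 15.07
tool_pos: [0.484, 0.1296, 0.0706]
tool_rot: [0.121, 3.138, 0.002]
contact_force: [-0.8, 2.2, 4.6]
opening: -0.0002
grip_force: 2.2
t: 15.32
tool_pos: [0.4842, 0.1299, 0.068]
tool_rot: [0.121, 3.138, 0.003]
contact_force: [-1.5, 3.1, 5.9]
opening: -0.0001
grip_force: 3.0
t: 15.57
tool_pos: [0.4843, 0.1301, 0.0652]
tool_rot: [0.121, 3.138, 0.004]
contact_force: [-1.1, 4.1, 7.4]
opening: -0.0003
grip_force: 3.4
```

```bash
python3 -m handwheel '[{"tx":0,"ty":0,"tz":1.5,"roll":0},{"tx":0,"ty":0,"tz":1.5,"roll":0},{"tx":0,"ty":0,"tz":0,"roll":0}]'
python3 -m handwheel '[{"tx":0,"ty":0,"tz":1.5,"roll":0},{"tx":0,"ty":0,"tz":1,"roll":0},{"tx":0,"ty":0,"tz":0,"roll":0}]'
python3 -m handwheel '[{"tx":0,"ty":0,"tz":1,"roll":0},{"tx":0,"ty":0,"tz":1,"roll":0},{"tx":0,"ty":0,"tz":0,"roll":0}]'
```

```text
t: 15.82
tool_pos: [0.4843, 0.1303, 0.0621]
tool_rot: [0.121, 3.138, 0.004]
contact_force: [-1.4, 4.5, 6.1]
opening: -0.0004
grip_force: 3.4
t: 16.07
tool_pos: [0.4846, 0.1304, 0.0603]
tool_rot: [0.121, 3.137, 0.004]
contact_force: [-2.3, 5.5, 8.5]
opening: -0.0
grip_force: 2.7
t: 16.32
tool_pos: [0.4851, 0.1306, 0.0598]
tool_rot: [0.12, 3.137, 0.004]
contact_force: [-5.4, 8.1, 16.5]
opening: 0.0003
grip_force: 2.6
```

```bash
python3 -m handwheel '[{"tx":0,"ty":0,"tz":0.7,"roll":0},{"tx":0,"ty":0,"tz":0,"roll":0},{"tx":0,"ty":0,"tz":0,"roll":0}]'
python3 -m handwheel '[{"tx":0,"ty":0,"tz":-2,"roll":0},{"tx":0,"ty":0,"tz":0,"roll":0},{"tx":0,"ty":0,"tz":0,"roll":0}]'
python3 -m handwheel '[{"tx":0,"ty":0,"tz":-1.5,"roll":0},{"tx":0,"ty":0,"tz":0,"roll":0},{"tx":0,"ty":0,"tz":0,"roll":0}]'
python3 -m handwheel '[{"tx":0,"ty":0,"tz":-1.5,"roll":0},{"tx":0,"ty":0,"tz":0,"roll":0},{"tx":0,"ty":0,"tz":0,"roll":0}]'
```

```text
t: 16.57
tool_pos: [0.4856, 0.1308, 0.0595]
tool_rot: [0.12, 3.135, 0.004]
contact_force: [-4.7, 8.5, 16.9]
opening: -0.0001
grip_force: 2.8
t: 16.82
tool_pos: [0.4852, 0.1304, 0.0601]
tool_rot: [0.12, 3.136, 0.004]
contact_force: [-1.9, 6.9, 10.7]
opening: -0.0
grip_force: 1.0
t: 17.07
tool_pos: [0.4848, 0.1299, 0.0607]
tool_rot: [0.121, 3.136, 0.003]
contact_force: [0.2, 4.8, 7.3]
opening: 0.0003
grip_force: 1.4
t: 17.32
tool_pos: [0.4843, 0.1293, 0.0615]
tool_rot: [0.121, 3.137, 0.001]
contact_force: [1.3, 3.5, 5.9]
opening: 0.0002
grip_force: 2.4
```

```bash
python3 -m handwheel '[{"tx":0,"ty":0,"tz":-1.5,"roll":0},{"tx":0,"ty":0,"tz":0,"roll":0},{"tx":0,"ty":0,"tz":0,"roll":0}]'
python3 -m handwheel '[{"tx":0,"ty":0,"tz":-1.5,"roll":0},{"tx":0,"ty":0,"tz":0,"roll":0},{"tx":0,"ty":0,"tz":0,"roll":0}]'
python3 -m handwheel '[{"tx":0,"ty":0,"tz":-1.5,"roll":0},{"tx":0,"ty":0,"tz":0,"roll":0},{"tx":0,"ty":0,"tz":0,"roll":0}]'
```

```text
t: 17.57
tool_pos: [0.4839, 0.129, 0.0626]
tool_rot: [0.121, 3.138, -0.0]
contact_force: [1.2, 1.8, 4.6]
opening: -0.0001
grip_force: 2.3
t: 17.82
tool_pos: [0.4837, 0.1289, 0.064]
tool_rot: [0.121, 3.139, -0.001]
contact_force: [2.3, 0.6, 4.2]
opening: 0.0002
grip_force: 2.4
t: 18.07
tool_pos: [0.4836, 0.1288, 0.0655]
tool_rot: [0.12, 3.139, -0.001]
contact_force: [1.2, -1.5, 4.0]
opening: -0.0001
grip_force: 2.5
```

```bash
cat > f.py <<'E'
from h import *
o=ctrl.get_obs();R=Ro.from_rotvec(o["tool_rot"]).as_matrix()
print(np.round(o["tool_pos"],4),"Ftool",np.round(R.T@o["contact_force"],2),"Mtool",np.round(R.T@o["wrist_torque"],3),"q",np.round(o["q"],4))
E
python3 f.py
python3 -m handwheel '[{"tx":0,"ty":0,"tz":2,"roll":0},{"tx":0,"ty":0,"tz":2,"roll":0},{"tx":0,"ty":0,"tz":0,"roll":0}]' >/dev/null; python3 f.py
python3 -m handwheel '[{"tx":0,"ty":0,"tz":1.5,"roll":0},{"tx":0,"ty":0,"tz":0,"roll":0},{"tx":0,"ty":0,"tz":0,"roll":0}]'>/dev/null; python3 f.py
python3 -m handwheel '[{"tx":0,"ty":0,"tz":1.5,"roll":0},{"tx":0,"ty":0,"tz":0,"roll":0},{"tx":0,"ty":0,"tz":0,"roll":0}]'>/dev/null; python3 f.py
python3 -m handwheel '[{"tx":0,"ty":0,"tz":1.5,"roll":0},{"tx":0,"ty":0,"tz":0,"roll":0},{"tx":0,"ty":0,"tz":0,"roll":0}]'>/dev/null; python3 f.py
python3 - <<'E'
from h import *
o=ctrl.get_obs();im,d=optics.get_image("wrist");np.savez("pics/w7.npz",im=im,d=d,pos=o["tool_pos"],rot=o["tool_rot"])
cv2.imwrite("pics/w7.png",im[:,:,::-1])
E
```

```text
[0.4836 0.1288 0.0655] Ftool [-1.36 -1.4  -4.02] Mtool [ 0.123 -0.267  0.03 ] q [ 1.1200e-01 -8.0300e-02  2.0366e+00 -8.0000e-04  1.1851e+00 -1.3819e+00]
[0.4838 0.1291 0.0617] Ftool [-0.11  0.17 -5.38] Mtool [ 0.077 -0.172 -0.022] q [ 1.1210e-01 -7.4300e-02  2.0382e+00 -1.0000e-04  1.1773e+00 -1.3818e+00]
[0.4843 0.1292 0.0612] Ftool [-0.43  1.78 -9.68] Mtool [ 0.354  0.1   -0.011] q [ 1.1240e-01 -7.2800e-02  2.0377e+00 -4.0000e-04  1.1753e+00 -1.3818e+00]
[0.4849 0.1295 0.0607] Ftool [  0.11   2.44 -14.29] Mtool [0.476 0.327 0.001] q [ 1.1280e-01 -7.1200e-02  2.0372e+00 -3.0000e-04  1.1732e+00 -1.3819e+00]
[0.4853 0.1299 0.0602] Ftool [  2.85   4.96 -18.56] Mtool [0.694 0.593 0.13 ] q [ 1.1320e-01 -6.9700e-02  2.0367e+00  2.0000e-04  1.1717e+00 -1.3815e+00]
```

The moment shows the extra force comes from the clamp side of the gripper, not from the lever. I'll back off, move further out along the grip and push there.

```bash
python3 -m handwheel '[{"tx":0,"ty":0,"tz":-4,"roll":0},{"tx":0,"ty":0,"tz":-5,"roll":0},{"tx":0,"ty":0,"tz":-6,"roll":0},{"tx":0,"ty":0,"tz":-6,"roll":0},{"tx":0,"ty":11,"tz":0,"roll":0},{"tx":0,"ty":11,"tz":0,"roll":0},{"tx":0,"ty":0,"tz":0,"roll":0},{"tx":0,"ty":0,"tz":0,"roll":0}]'
python3 -m handwheel '[{"tx":0,"ty":0,"tz":2,"roll":0},{"tx":0,"ty":0,"tz":2,"roll":0},{"tx":0,"ty":0,"tz":2,"roll":0},{"tx":0,"ty":0,"tz":0,"roll":0}]'; python3 f.py
python3 -m handwheel '[{"tx":0,"ty":0,"tz":1.5,"roll":0},{"tx":0,"ty":0,"tz":1.5,"roll":0},{"tx":0,"ty":0,"tz":0,"roll":0}]' >/dev/null; python3 f.py
python3 -m handwheel '[{"tx":0,"ty":0,"tz":1.5,"roll":0},{"tx":0,"ty":0,"tz":1.5,"roll":0},{"tx":0,"ty":0,"tz":0,"roll":0}]' >/dev/null; python3 f.py
```

```text
t: 19.78
tool_pos: [0.4843, 0.1518, 0.0769]
tool_rot: [-0.118, -3.137, 0.001]
contact_force: [0.3, -0.5, -0.0]
opening: 0.0
grip_force: 0.0
t: 20.12
tool_pos: [0.4854, 0.1514, 0.072]
tool_rot: [0.121, 3.139, 0.002]
contact_force: [0.1, 1.9, 3.5]
opening: -0.0001
grip_force: 1.6
[0.4854 0.1514 0.072 ] Ftool [ 0.02  1.87 -3.5 ] Mtool [-0.413  0.153  0.023] q [ 1.5530e-01 -7.0300e-02  2.0150e+00  1.0000e-03  1.1965e+00 -1.3387e+00]
[0.4857 0.1515 0.0695] Ftool [ 1.27  3.67 -5.26] Mtool [-0.611  0.25  -0.014] q [ 1.5540e-01 -6.6400e-02  2.0161e+00  1.3000e-03  1.1907e+00 -1.3387e+00]
[0.4858 0.1517 0.0667] Ftool [ 1.65  3.12 -4.4 ] Mtool [-0.526  0.211 -0.007] q [ 1.5550e-01 -6.2200e-02  2.0174e+00  1.7000e-03  1.1848e+00 -1.3387e+00]
```

```bash
python3 -m handwheel '[{"tx":0,"ty":0,"tz":1.5,"roll":0},{"tx":0,"ty":0,"tz":1.5,"roll":0},{"tx":0,"ty":0,"tz":0,"roll":0}]' >/dev/null; python3 f.py
python3 -m handwheel '[{"tx":0,"ty":0,"tz":1.5,"roll":0},{"tx":0,"ty":0,"tz":1.5,"roll":0},{"tx":0,"ty":0,"tz":0,"roll":0}]' >/dev/null; python3 f.py
python3 -m handwheel '[{"tx":0,"ty":0,"tz":1,"roll":0},{"tx":0,"ty":0,"tz":1,"roll":0},{"tx":0,"ty":0,"tz":0,"roll":0}]' >/dev/null; python3 f.py
python3 -m handwheel '[{"tx":0,"ty":0,"tz":1,"roll":0},{"tx":0,"ty":0,"tz":1,"roll":0},{"tx":0,"ty":0,"tz":0,"roll":0}]' >/dev/null; python3 f.py
```

```text
[0.4858 0.1517 0.0636] Ftool [ 1.73  4.01 -5.73] Mtool [-0.648  0.192 -0.032] q [ 1.5550e-01 -5.7700e-02  2.0189e+00  1.8000e-03  1.1789e+00 -1.3387e+00]
[0.4857 0.1517 0.0604] Ftool [ 0.87  2.84 -4.97] Mtool [-0.519  0.165 -0.051] q [ 1.5550e-01 -5.3100e-02  2.0206e+00  1.7000e-03  1.1727e+00 -1.3387e+00]
[0.4856 0.1514 0.0582] Ftool [-0.73  4.15 -4.13] Mtool [-0.49   0.027  0.022] q [ 1.5540e-01 -5.0000e-02  2.0218e+00  8.0000e-04  1.1687e+00 -1.3387e+00]
[0.4851 0.1508 0.0554] Ftool [-0.85  2.41 -2.5 ] Mtool [-0.375 -0.057 -0.032] q [ 1.5510e-01 -4.6300e-02  2.0236e+00 -6.0000e-04  1.1646e+00 -1.3387e+00]
```

Force is falling as the lever nears dead centre, so I'll go on.

```bash
python3 -m handwheel '[{"tx":0,"ty":0,"tz":1,"roll":0},{"tx":0,"ty":0,"tz":1,"roll":0},{"tx":0,"ty":0,"tz":0,"roll":0}]' >/dev/null; python3 f.py
python3 -m handwheel '[{"tx":0,"ty":0,"tz":1,"roll":0},{"tx":0,"ty":0,"tz":1,"roll":0},{"tx":0,"ty":0,"tz":0,"roll":0}]' >/dev/null; python3 f.py
python3 -m handwheel '[{"tx":0,"ty":0,"tz":1,"roll":0},{"tx":0,"ty":0,"tz":1,"roll":0},{"tx":0,"ty":0,"tz":0,"roll":0}]' >/dev/null; python3 f.py
```

```text
[0.4846 0.1505 0.053 ] Ftool [-0.4   0.48 -0.73] Mtool [-0.07  -0.137 -0.01 ] q [ 1.5490e-01 -4.3000e-02  2.0251e+00 -1.1000e-03  1.1610e+00 -1.3387e+00]
[0.4849 0.1507 0.0514] Ftool [ 0.15 -0.15 -1.71] Mtool [ 0.132  0.077 -0.028] q [ 1.5500e-01 -4.0300e-02  2.0254e+00 -8.0000e-04  1.1575e+00 -1.3387e+00]
[0.4858 0.1507 0.051 ] Ftool [ 2.73 -2.64 -7.25] Mtool [0.446 0.393 0.001] q [ 1.5500e-01 -3.8300e-02  2.0244e+00 -1.3000e-03  1.1551e+00 -1.3387e+00]
```

```bash
python3 -m handwheel '[{"tx":0,"ty":0,"tz":1,"roll":0},{"tx":0,"ty":0,"tz":1,"roll":0},{"tx":0,"ty":0,"tz":0,"roll":0}]' >/dev/null; python3 f.py
python3 -m handwheel '[{"tx":0,"ty":0,"tz":-2,"roll":0},{"tx":0,"ty":0,"tz":-2,"roll":0},{"tx":0,"ty":0,"tz":0,"roll":0},{"tx":0,"ty":0,"tz":0,"roll":0}]' >/dev/null; python3 f.py
python3 -m handwheel '[{"tx":0,"ty":0,"tz":-2,"roll":0},{"tx":0,"ty":0,"tz":-1,"roll":0},{"tx":0,"ty":0,"tz":0,"roll":0},{"tx":0,"ty":0,"tz":0,"roll":0}]' >/dev/null; python3 f.py
```

```text
[0.4868 0.1506 0.0506] Ftool [  4.38  -3.83 -14.55] Mtool [0.713 0.723 0.06 ] q [ 1.5490e-01 -3.6500e-02  2.0233e+00 -1.9000e-03  1.1529e+00 -1.3387e+00]
[0.4849 0.151  0.0514] Ftool [ 0.49 -0.42 -1.58] Mtool [ 0.002 -0.044  0.01 ] q [ 0.1553 -0.0404  2.0255  0.      1.1568 -1.3387]
[0.4851 0.151  0.0547] Ftool [-0.5  -0.21 -0.26] Mtool [-0.069  0.025 -0.029] q [ 0.1553 -0.0451  2.0238  0.      1.1631 -1.3387]
```

```bash
python3 -m handwheel '[{"tx":0,"ty":2,"tz":-20,"roll":0},{"tx":0,"ty":0,"tz":-38,"roll":0},{"tx":0,"ty":0,"tz":-38,"roll":0},{"tx":0,"ty":0,"tz":-38,"roll":0},{"tx":0,"ty":0,"tz":-38,"roll":0},{"tx":0,"ty":0,"tz":-38,"roll":0},{"tx":0,"ty":-30,"tz":-38,"roll":0},{"tx":0,"ty":-30,"tz":0,"roll":0},{"tx":0,"ty":0,"tz":0,"roll":0},{"tx":0,"ty":0,"tz":0,"roll":0},{"tx":0,"ty":0,"tz":0,"roll":0}]'
python3 - <<'E'
from h import *
o=ctrl.get_obs();im,d=optics.get_image("wrist");T=wT(o["tool_pos"],o["tool_rot"]);P=pts("wrist",d,T=T)
s,_=optics.get_image("side")
cv2.imwrite("pics/f.png",np.vstack([cv2.resize(im[60:260,100:500,::-1],(800,400)),cv2.resize(s[180:300,200:440,::-1],(400,200),interpolation=2).repeat(1,0)[:, :].copy() if 0 else np.pad(cv2.resize(s[180:300,200:440,::-1],(400,200),interpolation=2),((0,0),(0,400),(0,0)))]))
m=(P[...,2]>.03)&(P[...,2]<.17)&(P[...,1]>.105)&(P[...,1]<.175)&(abs(P[...,0]-.484)<.012)
g=P[m];c=np.polyfit(g[:,1],g[:,2],1);print("lever slope",len(g),np.arctan(c[0]),np.polyval(c,.139))
m=(P[...,2]>.085)&(P[...,2]<.16)&(np.hypot(P[...,0]-.469,P[...,1]+.055)<.02);print("arm over tin z",np.median(P[m],0) if m.any() else None)
E
```

```text
t: 24.2
tool_pos: [0.4806, 0.0976, 0.2964]
tool_rot: [-0.121, -3.137, -0.001]
contact_force: [0.5, 0.3, -0.5]
opening: 0.0001
grip_force: 0.0
lever slope 782 -0.12101734009039115 0.05000984550790663
arm over tin z [ 0.46789656 -0.04886603  0.12744057]
```

View pics/f.png

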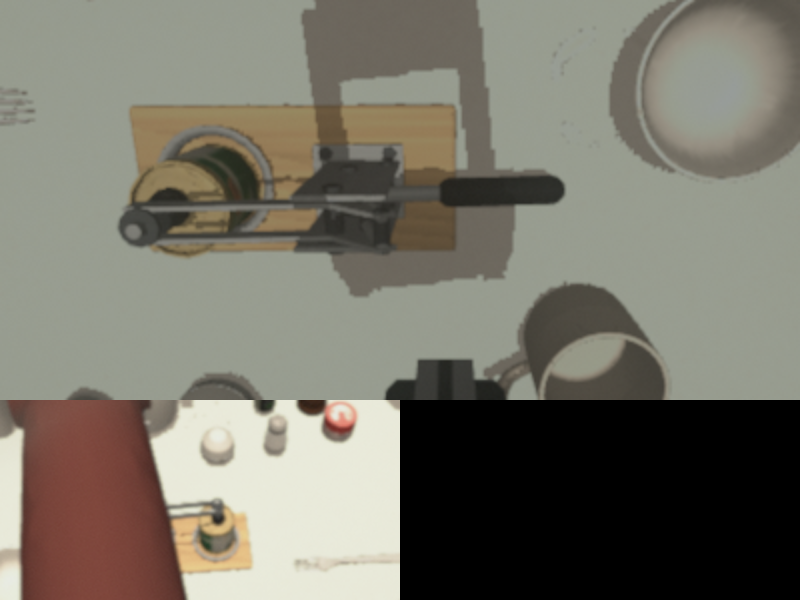

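The lever lies flat (grip at 440–565, 190) at a slope of -0.12 rad. The arm is level with its spindle on the lid at (170,205), the tin stands in the collar and the gripper is clear, so I'm handing in.

```bash
python3 -c "
from station import ctrl
print(ctrl.finish_job())"
```

```text
the job is handed in; nothing more can be done
None
```

The tin stands upright in the seat with the clamp locked over centre and the spindle on its lid, handed in at about 24 s. On the first push the gripper seems to have pressed the clamp side of the stand at up to about 19 N, under the 30 N limit.

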